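# Clamp the cooling slab with the click-stop knob

### The arm

A 6-joint arm with a two-finger parallel gripper is mounted at the origin on the work surface. World frame = base frame: x ahead of the robot, y to its left, z up, the work surface at z = 0. Lengths are in mm, angles in rad, forces in N, time in s.
With the tool pointing down it reaches from about 350 to 875 mm from the base axis. Payload 15.5 kg.
Tool frame: the origin (TCP) lies on the centre line of the jaws, within the pads' length; the fingertips stand 17 mm ahead of it and the grasp point (between the pads) lies 2 mm behind it (manip.tip_extent is the distance from the TCP to the fingertips, in mm); z points along the fingers, y is the direction in which the jaws open and shut (so a half turn about z gives the same grasp; the last joint's range is limited). The gripper opens to 85 mm and grips with 20 to 120 N. Pads are 22 mm wide; open, the fingers measure 114 mm over their backs; the gripper's body (76 mm by 85 mm) begins 54 mm behind the grasp point. The pads swing forward as they close: fully open they stand 13 mm farther back than shut.
Start: joints at [1.204, 0.494, 1.345, -0, 1.302, -0.096], TCP at [167.184, 602.226, 221.477] pointing down, gripper open.
Joint ranges: [-2.91, 2.91], [-0.82, 2.16], [0.22, 2.67], [-1.22, 4.37], [0.12, 2.79], [-3.08, 3.08]. Speed limits (rad/s): [1.89, 1.89, 2.57, 3.01, 3.01, 3.01].

### API

Orientations are given as a unit quaternion [w, x, y, z].
In Python, from workcell import sense, optics, manip gives the robot as it stands.
- The arm moves only by the tool arm_command, never from a script. Its arguments are lists of equal length, an entry for each row: "turn": the turn, a rotation vector about the tool's x, y, z in rad, a list of three; "xyz": the shift along the tool's x, y, z in cm, a list of three; "gripper": the opening, from 0 (shut) to 1 (fully open). A call has 1 to 5 rows; each row shifts and turns the commanded pose from where the row before left it, along the tool's axes as they then stand; what a row does not reach is not made up. A row lasts 1/10 s, in which the tool goes at most 50 mm and 8.59 degrees, less where a joint would pass 70% of its speed; a pose out of reach is approached as far as the arm can. A call is refused whole if a number of a shift passes 5 or a number of a turn 0.15, either way. A call with a gripper value outside its range is refused whole. The fingers move at their own pace and stop on an object; "grip_force" is the grip in N (left out, the last holds). Time passes only in rows, so rows that do not move let the fingers close. It gives the time, the measured TCP pose, the force and the opening at its end, in the units of the state.
- sense(): the state, without advancing time (a new reading comes with each control period).
- optics.get_image(name): name is "scene" or "top" or "wrist"; returns (picture, depth): 480x640x3 uint8, red, green, blue; 480x640 float32, mm along the optical axis (not along the pixel's ray), 0 where there is no reading.
- optics.camera_model(name): a dict with "fovy" (degrees; the focal length in pixels is half the picture's height over the tangent of half this angle, whatever the lens; pixels are square), "cx", "cy" (the principal point, pixels), "world_to_cam" (4x4, takes a point from world to camera coordinates); the wrist camera has in their place "tool_from_camera" (4x4, takes a point from camera to tool coordinates, whose origin is the TCP and whose axes are the flange's). Camera axes: x right, y down, z forward; pixel columns grow to the right and rows downward; lengths in mm; the calibration is good to about 2 mm. A picture is of the moment at which its call begins: read the wrist's pose just before it. camera_model takes no time and is no camera call.
- manip.finish_job(): hands the job in, once; it reports no verdict.
The state is a dict: "time": time; "q": joint angles; "joint_velocities": joint speeds; "joint_efforts": joint torques, N m; "tool_pos": TCP position; "eef_rot": TCP orientation; "wrist_force": force on the tool from outside, world axes, zero at the start; "wrist_torque": the same for the moment, N m; "width": finger opening in mm.
Only numpy, scipy, OpenCV 4.12 (cv2) and the standard library are available. Lean on these libraries where they do the work, as an engineer would, in place of code of your own. Each camera call takes 0.05 s, during which the arm holds its last target.

### The job

Slide the loose metal slab home under the bench clamp until its whole edge lies flush and square against the clamp's back stop, pushing gently. Then turn the clamp's black knob clockwise until its slip clutch clicks, which shows that the slab is tight, and stop there: one to three clicks, no more. Leave the slab clamped, let go of the knob, and leave the fan, the cup of sticks and the spoon where they are.

Things in the scene. Friction and masses are not known exactly. Their poses are not given: they have to be found in the camera images.
- clamp: Grey bench clamp fixed to the table, 135 mm long (its x), 110 wide (its y), 75 high without its knob. Origin on the table, at the foot of the middle of its back stop's face. The mouth opens to its own -x. An arm over the mouth (x from -63 to +65 mm, y +-38, z 42 to 75 mm) carries the knob, whose upright screw axis is at x = -25 mm, y = 0.
- clamp_stop (a point): Middle of the face of the clamp's back stop, 6 mm above the table, at x = 0, y = 0 of the clamp. The face is the upright plane x = 0 of the clamp: a dark bar 110 mm wide and 30 mm high.
- clamp_axis (a point): Fixed point of the clamp on the screw axis, 25 mm in front of the stop, on the arm's top (75 mm above the table). A round rubber foot (28 mm) hangs on this axis under the arm, at the start 3 to 8 mm above the slab's top (differs each time). Turning the knob clockwise from above lowers it 24 mm a turn (3.8 mm a radian); the screw stays where it is left.
- knob: Black knob on the clamp; turns on the screw axis, always at the same height. Round skirt 46 mm diameter, 8 mm high; on it an upright grip bar 46 mm long (its own x), 16 mm thick (its own y), from 84 to 118 mm above the table. Origin on the axis at the skirt's underside, 78 mm above the table.
- knob_grip (a point): Point on the knob's axis in the grip bar, 108 mm above the table. The screw runs at 0.16 N m; once the foot presses on the slab the torque climbs to about 0.4 N m (after 0.9 to 2.4 rad in all, one or two grasps), where the clutch slips: a click of 0.42 rad. Torque falls away at its middle; turn 0.2 rad on so that it drops into the next notch, or it may fall back.
- telltale_top (a point): Top of a thin steel tell-tale pin (7 mm diameter) in the top of the knob's grip bar, on the axis. At the start it stands 2 mm out of the bar, 120 mm above the table, and rises 2 mm with each click.
- slab: Loose bare aluminium slab lying flat on the table, 130 mm (its x) by 120 mm (its y) by 12 mm thick, 0.35 to 0.6 kg. Origin at the centre of its underside. Its +x edge faces the clamp's stop and starts 25 to 55 mm short of it, a little askew; pushed in the middle of its -x edge it slides towards the stop.
- slab_edge (a point): Middle of the slab's +x edge, the one that must meet the clamp's stop, 6 mm above the table.
- fan: Bystander: small black desk fan lying flat, 75 x 85 x 38 mm high, origin at the centre of its underside.
- stick_cup: Bystander: white cup, 72 mm diameter and 85 mm high, with wooden sticks up to 170 mm high; origin at the centre of its underside.
- spoon: Bystander: a spoon lying on the table.

How it is judged (in metres and radians):
On the way, in this order (a step that is already met when the one before it is completed fails the run):
1. the slab lies home against the back stop, flush and square, and the clutch has not clicked yet (x of slab_edge in the frame of clamp above -0.003 m and angle between the x axis of slab and the x axis of clamp, either way round below 0.04 rad and z of telltale_top in the frame of clamp below 0.1212 m), for 0.2 s.
2. the clutch has clicked with the foot pressing on the slab (z of telltale_top in the frame of clamp above 0.1216 m and contact force between clamp and slab above 12 N), for 0.1 s.
At the end, for the whole second after the job is handed in: The slab's edge is within 3 mm of the back stop, square to it within 0.04 rad and centred within 30 mm; the clamp presses on the slab with more than 12 N; the tell-tale pin shows one to three clicks (1.6 to 7 mm of rise); the slab is at rest (all of step 2 and x of slab_edge in the frame of clamp above -0.003 m and y of slab_edge in the frame of clamp between -0.03 and 0.03 m and angle between the x axis of slab and the x axis of clamp, either way round below 0.04 rad and linear speed of slab below 0.01 m/s); the robot touches nothing.
It fails at once if the clutch is turned on past three clicks (z of telltale_top in the frame of clamp above 0.127 m).
It fails at once if the slab is shoved with more than 30 N (contact force between any of the fingers, the arm and slab above 30 N).
It fails at once if a bystander is moved more than 20 mm (distance of any of fan, stick_cup, spoon from where it was at the start of the episode above 0.02 m).
It also fails if it takes over 72 s, if anything falls off the work surface, if the arm or the gripper's body presses on something with over 40 N, if the wrist force passes 120 N, or if a joint passes its speed limit or range.

## Working session

There is one attempt and no reset: what is moved stays moved. The work goes in short steps, Python scripts to look and compute and a tool call to move; the robot and the scene stay as the last step left them, time stands still between calls to the robot, and variables do not carry over. Pictures are saved under pics/ and viewed, and the job is handed in when it is done.

Besides the shell and the picture viewer there is one more tool, called after "Emit:" as name(argument=value, ...) on one line, values as JSON. arm_command: Moves the arm, as the interface text tells. Its arguments: {"type":"object","properties":{"turn":{"type":"array"},"xyz":{"type":"array"},"gripper":{"type":"array"},"grip_force":{"type":"number"}},"required":["turn","xyz","gripper"]}

```bash
mkdir -p pics; ls; cat > h.py <<'E'
import numpy as np, cv2
from workcell import sense, optics, manip
def f(m): return 240/np.tan(np.radians(m["fovy"])/2)
def grab(name,fn):
    p,d=optics.get_image(name); cv2.imwrite("pics/"+fn,cv2.cvtColor(p,cv2.COLOR_RGB2BGR)); return p,d
def ray(m,u,v,z):
    T=np.linalg.inv(np.array(m["world_to_cam"])); r=T[:3,:3]@np.array([(u-m["cx"])/f(m),(v-m["cy"])/f(m),1]); o=T[:3,3]
    return o+r*(z-o[2])/r[2]
E
python3 - <<'E'
from h import *
s=sense(); print(s)
for n in ["scene","top","wrist"]:
    p,d=grab(n,n+"0.png"); np.save(n+"0.npy",d); m=optics.camera_model(n); print(n,m)
E
```

```text
pics
{'time': 0.0, 'q': array([ 1.20449363e+00,  4.94213528e-01,  1.34613044e+00, -1.22076395e-05,
        1.30250169e+00, -9.54653713e-02]), 'joint_velocities': array([ 1.69091035e-03, -9.05564948e-05, -6.25744953e-04, -1.49352667e-03,
        6.60958137e-04, -2.02650100e-03]), 'joint_efforts': array([-5.66697941e-03, -8.82146001e+01, -3.83853722e+01, -5.29888421e-04,
        9.89066582e-03, -3.21606524e-05]), 'tool_pos': array([167.05708277, 601.87228842, 220.88162967]), 'eef_rot': array([-1.37639586e-04,  1.35003521e-01,  9.90844921e-01, -6.11225268e-04]), 'wrist_force': array([ 0.54907902, -1.02400801, -0.02267006]), 'wrist_torque': array([0.04447745, 0.01658549, 0.03462163]), 'width': 85.55762205742026}
scene {'fovy': 50.653382312763014, 'cx': 315.1313011684425, 'cy': 243.71261680400656, 'world_to_cam': array([[ 5.72384366e-01,  8.19970029e-01, -5.02892291e-03,
        -3.01112175e+02],
       [ 6.76477173e-01, -4.75666710e-01, -5.62245334e-01,
        -3.56093488e+02],
       [-4.63416414e-01,  3.18418487e-01, -8.26955195e-01,
         1.37939775e+03],
       [ 0.00000000e+00, 
[... 251 characters left out ...]
    [-9.97652395e-01, -1.20926173e-02, -6.74052416e-02,
         6.11744245e+02],
       [ 6.76104552e-02, -1.74498844e-02, -9.97559185e-01,
         1.07591418e+03],
       [ 0.00000000e+00,  0.00000000e+00,  0.00000000e+00,
         1.00000000e+00]])}
wrist {'fovy': 66.86517778937622, 'cx': 318.3745538873931, 'cy': 243.32093741847788, 'tool_from_camera': array([[-3.72530168e-04, -9.53721051e-01, -3.00692563e-01,
         7.76465305e+01],
       [ 9.99999918e-01, -3.08153633e-04, -2.61521369e-04,
         1.17058636e+00],
       [ 1.56758929e-04, -3.00692636e-01,  9.53721088e-01,
        -1.53522234e+02],
       [ 0.00000000e+00,  0.00000000e+00,  0.00000000e+00,
         1.00000000e+00]])}
```

View pics/top0.png

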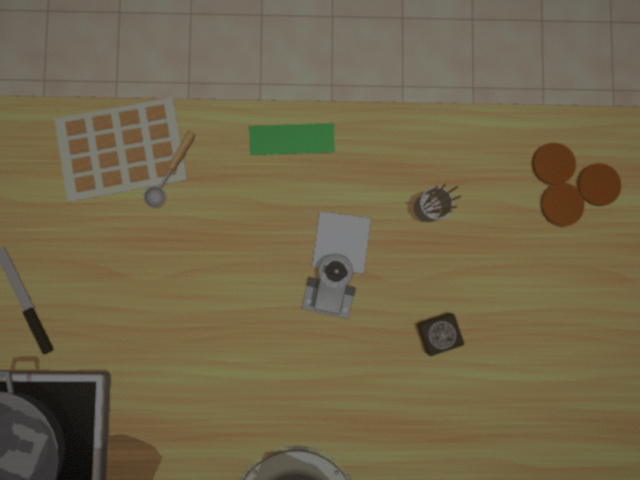

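View pics/scene0.png

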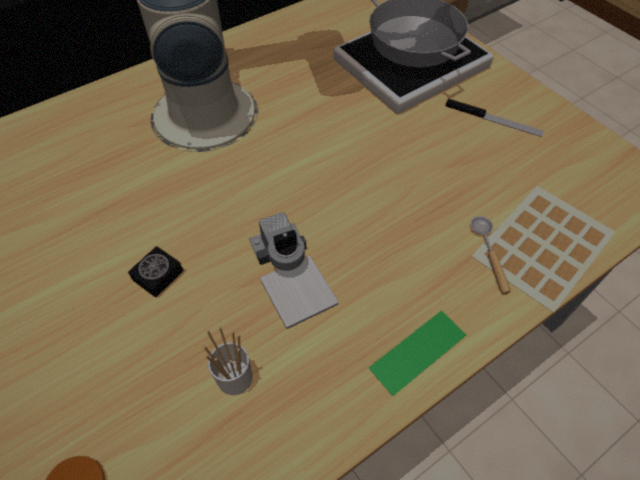

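View pics/wrist0.png

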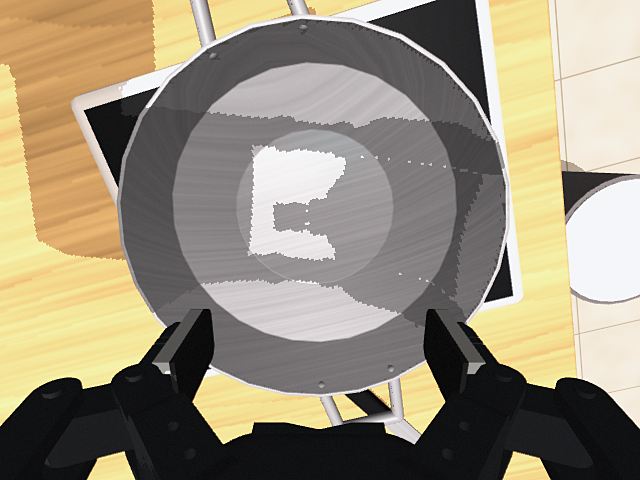

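The top view shows the slab around (342,242). The clamp is around (330,285) with its knob at (336,270) and its mouth opening away from the robot. The fan is at (440,334), the cup at (432,204) and the spoon at (165,175). I'll zoom in and measure.

```bash
python3 - <<'E'
from h import *
p=cv2.imread("pics/top0.png"); c=p[195:335,270:410]; cv2.imwrite("pics/topz.png",cv2.resize(c,(800,800))[:600] if 0 else cv2.resize(c,(600,600),interpolation=cv2.INTER_CUBIC))
q=cv2.imread("pics/scene0.png"); c=q[200:340,240:350]; cv2.imwrite("pics/scenez.png",cv2.resize(c,(471,600),interpolation=cv2.INTER_CUBIC))
m=optics.camera_model("top")
# slab + clamp mask by low saturation
hsv=cv2.cvtColor(p,cv2.COLOR_BGR2HSV); msk=((hsv[...,1]<60)).astype(np.uint8); 
roi=np.zeros_like(msk); roi[195:335,290:385]=1; msk*=roi
d=np.load("top0.npy")
# height map
T=np.linalg.inv(m["world_to_cam"]); v,u=np.mgrid[:480,:640]
P=np.stack([(u-m["cx"])/f(m)*d,(v-m["cy"])/f(m)*d,d],-1)@T[:3,:3].T+T[:3,3]
np.save("Ptop.npy",P)
print("fovf",f(m), np.round(P[[230,243,270,300,150],[342,342,336,330,420]],1))
sl=(msk>0)&(v<262)&(P[...,2]<22)
cs,_=cv2.findContours(sl.astype(np.uint8),cv2.RETR_EXTERNAL,cv2.CHAIN_APPROX_NONE)
c=max(cs,key=cv2.contourArea); print(cv2.contourArea(c),cv2.minAreaRect(c),cv2.approxPolyDP(c,3,True)[:,0].tolist())
# clamp high points
hi=(P[...,2]>60)&roi.astype(bool); print("hi",hi.sum(),P[hi].mean(0),P[hi].min(0),P[hi].max(0))
E
```

```text
fovf 480.0925091676754 [[ 6.339e+02 -1.006e+02  1.390e+01]
 [ 6.040e+02 -1.009e+02  1.210e+01]
 [ 5.414e+02 -8.250e+01  1.202e+02]
 [ 4.769e+02 -7.240e+01  7.390e+01]
 [ 8.275e+02 -2.847e+02  3.000e-01]]
2229.0 ((341.4795837402344, 239.15521240234375), (52.338348388671875, 50.74680709838867), 7.4958577156066895) [[320, 211], [313, 261], [330, 253], [342, 254], [350, 261], [365, 261], [370, 218]]
hi 1725 [515.12470846 -74.5287789  115.76242681] [ 448.91296012 -117.59978699   60.15495771] [ 576.4728595   -35.26594491 1115.64289693]
```

View pics/topz.png

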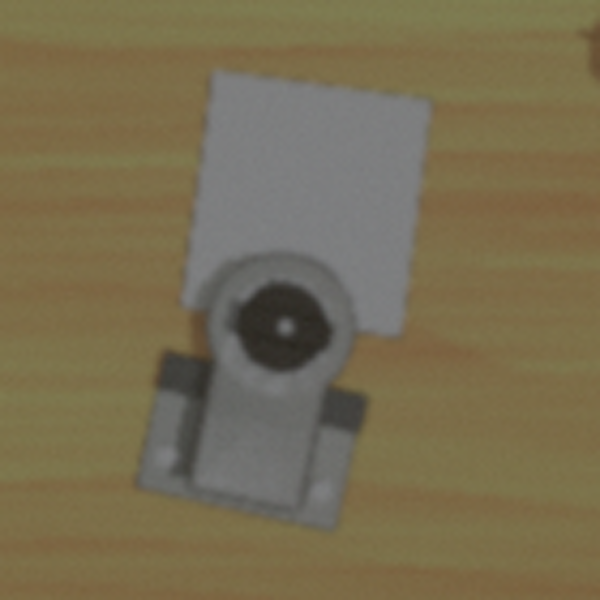

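View pics/scenez.png

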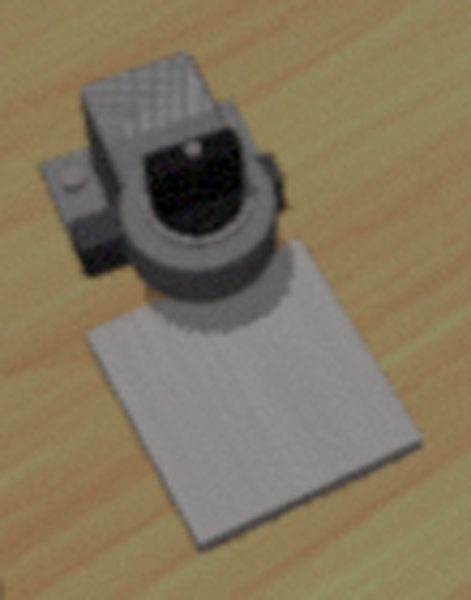

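```bash
python3 - <<'E'
from h import *
m=optics.camera_model("top")
def z(u,v,h): 
    return ray(m,270+(u+.5)/600*140-.5,195+(v+.5)/600*140-.5,h)
S=[z(*a,12) for a in [(212,70),(432,100),(401,338),(183,305)]]
for s in S: print("slab",s.round(1))
for i in range(4): e=S[(i+1)%4]-S[i]; print(np.linalg.norm(e),np.degrees(np.arctan2(e[1],e[0])))
L=z(166,350,30);R=z(368,395,30); print("stop",L,R,np.linalg.norm(R-L),np.degrees(np.arctan2(*(R-L)[[1,0]])))
B=[z(136,487,12),z(335,529,12)]; print("back",B)
print("pin",z(286,325,120)); print("bar",z(237,318,118),z(332,332,118))
P=np.load("Ptop.npy")
roi=np.zeros(P.shape[:2],bool); roi[195:340,280:400]=1
for lo,hi in [(66,80),(26,34),(110,125)]:
    k=roi&(P[...,2]>lo)&(P[...,2]<hi); q=P[k][:,:2].astype(np.float32); print(lo,len(q),cv2.minAreaRect(q))
for n,(u,v) in {"fan":(440,334),"cup":(432,204),"spoon":(165,185)}.items(): print(n,P[v,u])
E
```

```text
slab [677.7 -47.3  12. ]
slab [ 662.9 -166.3   12. ]
slab [ 534.5 -150.2   12. ]
slab [550.8 -33.2  12. ]
119.95376513332953 -97.05881667745572
129.4470818518852 172.8442790646019
118.15727918508068 82.04051169142639
127.59951153814944 -6.343877443259553
stop [526.91352599 -24.57972488  30.        ] [ 504.44989281 -131.10202035   30.        ] 108.86511952324835 -101.9081701553672
back [array([453.881245  ,  -9.37620766,  12.        ]), array([ 432.69822934, -115.53911962,   12.        ])]
pin [540.51541889 -83.27214553 120.        ]
bar [543.64185461 -59.60356491 118.        ] [ 537.38107773 -105.68895748  118.        ]
66 1295 ((513.4950561523438, -78.6012191772461), (73.8827896118164, 127.6523208618164), 83.33348846435547)
26 170 ((488.4388122558594, -70.52198791503906), (108.9798355102539, 56.04600143432617), 78.24469757080078)
110 167 ((540.3458251953125, -82.04390716552734), (45.66231155395508, 15.664443016052246), 76.60027313232422)
fan [ 401.85983279 -319.68624667   38.43671005]
cup [ 677.24694883 -274.96742318  151.68171293]
spoon [735.21230929 312.5076566    0.83460881]
```

```bash
cat >> h.py <<'E'
from scipy.spatial.transform import Rotation as Ro
def pose():
    s=sense(); w,x,y,z=s["eef_rot"]; return s,np.array(s["tool_pos"]),Ro.from_quat([x,y,z,w])
def plan(target,yawdeg):
    """tool-frame shift (cm) and turn (rotvec) to reach target (mm) with tool down and x axis at yaw"""
    s,p,R=pose(); d=R.inv().apply(np.array(target)-p)/10
    y=np.radians(yawdeg); X=np.array([np.cos(y),np.sin(y),0]); Z=np.array([0,0,-1.]); G=Ro.from_matrix(np.stack([X,np.cross(Z,X),Z],1))
    t=(R.inv()*G).as_rotvec()
    print("t",round(s["time"],2),"pos",p.round(1),"yaw",np.degrees(np.arctan2(*R.as_matrix()[[1,0],0])).round(2),"q6",s["q"][5].round(3),"F",s["wrist_force"].round(1),"T",s["wrist_torque"].round(3),"w",round(s["width"],1))
    print("shift cm",d.round(2),"turn",t.round(4))
E
python3 -c "
from h import *
print(manip.tip_extent)
plan([710,-115,200],168.15)"
```

```text
17.0
t 0.15 pos [167.1 602.  221. ] yaw 164.49 q6 -0.096 F [0.9 0.2 0.2] T [ 0.036 -0.017  0.03 ] w 85.0
shift cm [-71.49 -54.56   2.15] turn [-0.0009 -0.0001 -0.0639]
```

Emit:
arm_command(turn=[[0, 0, 0], [0, 0, 0], [0, 0, 0], [0, 0, 0], [0, 0, 0]], xyz=[[-3.9, -3, 0], [-3.9, -3, 0], [-3.9, -3, 0], [-3.9, -3, 0], [-3.9, -3, 0]], gripper=[0.7, 0.7, 0.7, 0.7, 0.7])

```text
time: 0.65
tool_pos: [315.6, 403.8, 221.4]
eef_rot: [-0.0, 0.135, 0.991, -0.0]
wrist_force: [0.9, 0.3, -1.0]
width: 59.9
```

Emit:
arm_command(turn=[[0, 0, 0], [0, 0, 0], [0, 0, 0], [0, 0, 0], [0, 0, 0]], xyz=[[-3.9, -3, 0], [-3.9, -3, 0], [-3.9, -3, 0], [-3.9, -3, 0], [-3.9, -3, 0]], gripper=[0.7, 0.7, 0.7, 0.7, 0.7])

```text
time: 1.15
tool_pos: [463.5, 207.0, 221.5]
eef_rot: [-0.0, 0.135, 0.991, 0.0]
wrist_force: [0.7, 0.4, 0.7]
width: 59.9
```

Emit:
arm_command(turn=[[0, 0, 0], [0, 0, 0], [0, 0, 0], [0, 0, 0], [0, 0, 0]], xyz=[[-3.9, -3, 0], [-3.9, -3, 0], [-3.9, -3, 0], [-3.9, -3, 0], [-3.9, -3, 0]], gripper=[0.7, 0.7, 0.7, 0.7, 0.7])

```text
time: 1.65
tool_pos: [611.3, 10.2, 221.3]
eef_rot: [-0.0, 0.135, 0.991, 0.0]
wrist_force: [-0.3, 1.0, -0.4]
width: 59.6
```

```bash
python3 -c "
from h import *
plan([710,-115,200],168.15)"
```

```text
t 1.65 pos [611.3  10.2 221.3] yaw 164.47 q6 -1.381 F [-0.3  1.  -0.4] T [ 0.048 -0.016  0.033] w 59.6
shift cm [-12.86  -9.42   2.13] turn [ 0.     -0.0003 -0.0642]
```

Emit:
arm_command(turn=[[0, 0, -0.032], [0, 0, -0.032], [0, 0, 0], [0, 0, 0], [0, 0, 0]], xyz=[[-4.2, -3.1, 0], [-4.4, -3.2, 0], [-4, -3.5, 0], [0, 0, 0], [0, 0, 0]], gripper=[0.7, 0.7, 0.7, 0.7, 0.7])

```text
time: 2.15
tool_pos: [703.7, -106.2, 220.5]
eef_rot: [-0.001, 0.104, 0.995, 0.0]
wrist_force: [-1.1, 0.7, -0.3]
width: 59.7
```

```bash
python3 -c "
from h import *
plan([710,-115,200],168.15)
s,p,R=pose()
im,d=grab('wrist','wrist1.png'); np.save('wrist1.npy',d); np.savez('wp1.npz',p=p,R=R.as_matrix())"
```

```text
t 2.15 pos [ 703.7 -106.2  220.5] yaw 168.06 q6 -1.596 F [-1.1  0.7 -0.3] T [ 0.005  0.063 -0.029] w 59.7
shift cm [-0.8  -0.73  2.05] turn [ 0.0002 -0.0012 -0.0015]
```

View pics/wrist1.png

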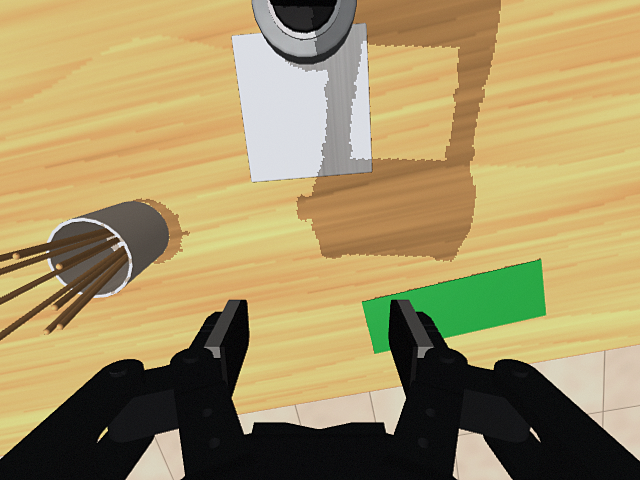

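The wrist view shows the slab's far edge running from (252,182) to (372,172). The cup is to the left at (110,250), clear of the fingers at (225,340) and (415,340). I'll check the measurement of the edge.

```bash
cat >> h.py <<'E'
def wray(u,v,z,p,R):
    m=optics.camera_model("wrist"); T=np.array(m["tool_from_camera"]); r=R@T[:3,:3]@np.array([(u-m["cx"])/f(m),(v-m["cy"])/f(m),1]); o=R@T[:3,3]+p
    return o+r*(z-o[2])/r[2]
cx=np.radians(168.15); CX=np.array([np.cos(cx),np.sin(cx)]); CY=np.array([-CX[1],CX[0]]); STOP=np.array([515.8,-78.0])
def clamp(P): d=np.asarray(P)[:2]-STOP; return np.array([d@CX,d@CY]).round(1)
E
python3 -c "
from h import *
a=np.load('wp1.npz');p,R=a['p'],a['R']
for q in [(252,182),(372,172),(232,36)]: w=wray(*q,12,p,R); print(w.round(1),clamp(w))
e=wray(372,172,12,p,R)-wray(252,182,12,p,R);print(np.linalg.norm(e),np.degrees(np.arctan2(e[1],e[0])))
print(clamp([670.3,-106.8]), clamp(p))
"
```

```text
[ 663.5 -163.8   12. ] [-162.1   53.6]
[678.4 -45.8  12. ] [-152.6  -64.9]
[ 535.3 -147.6   12. ] [-33.4  64.1]
118.95286248638516 82.76086288334383
[-157.1   -3.5] [-189.7  -11. ]
```

```bash
python3 -c "
from h import *
d=np.load('wrist1.npy'); m=optics.camera_model('wrist'); T=np.array(m['tool_from_camera'])
v,u=np.mgrid[:480,:640]
P=np.stack([(u-m['cx'])/f(m)*d,(v-m['cy'])/f(m)*d,d],-1)@T[:3,:3].T+T[:3,3]
k=(d>0)&(P[...,2]<80)&(v>290)&(v<400)&(u>180)&(u<450)
Q=P[k]; print(Q.max(0),Q.min(0)); 
for z in range(-30,25,5): 
  a=Q[(Q[:,2]>=z)&(Q[:,2]<z+5)]
  if len(a): print(z,len(a),a.min(0).round(0),a.max(0).round(0))
W=[640,0]
plan([515.8-188*CX[0]-4*CY[0],-78-188*CX[1]-4*CY[1],20],168.15)
"
```

```text
[ 19.23925457  45.11702813 -15.06114082] [-11.19206575 -42.5031279  -85.14018384]
-30 666 [-11. -42. -30.] [ 12.  45. -25.]
-25 493 [-11. -41. -25.] [ 12.  43. -20.]
-20 167 [-10. -35. -20.] [ 11.  38. -15.]
t 2.2 pos [ 703.3 -105.2  220.9] yaw 168.12 q6 -1.596 F [-0.5  0.4 -0.2] T [-0.052 -0.074  0.024] w 59.5
shift cm [ 0.08 -0.79 20.09] turn [ 0.0002 -0.0012 -0.0004]
```

```bash
python3 -c "
from h import *
d=np.load('wrist1.npy'); m=optics.camera_model('wrist'); T=np.array(m['tool_from_camera'])
v,u=np.mgrid[:480,:640]
P=np.stack([(u-m['cx'])/f(m)*d,(v-m['cy'])/f(m)*d,d],-1)@T[:3,:3].T+T[:3,3]
for (a,b) in [(238,303),(243,303),(238,310),(238,330),(230,300),(212,345),(210,355),(225,350),(400,303),(300,120),(200,400)]: print((a,b),d[b,a].round(1),P[b,a].round(1))
im=cv2.imread('pics/wrist1.png')[280:400,170:470]; cv2.imwrite('pics/w1z.png',cv2.resize(im,(800,320),interpolation=cv2.INTER_CUBIC))
"
```

```text
(238, 303) 144.2 [ 11.7 -30.7 -23.1]
(243, 303) 143.7 [ 11.9 -28.6 -23.6]
(238, 310) 138.2 [ 11.9 -29.4 -29.3]
(238, 330) 136.0 [  5.8 -28.9 -33.6]
(230, 300) 147.2 [ 11.4 -34.6 -20. ]
(212, 345) 114.8 [ 12.5 -32.4 -53.7]
(210, 355) 110.1 [ 12.2 -31.6 -58.7]
(225, 350) 115.6 [ 10.5 -28.5 -53.4]
(400, 303) 143.8 [ 11.8  33.5 -23.5]
(300, 120) 342.0 [ 85.4 -16.1 207.5]
(200, 400) 84.3 [ 17.6 -26.3 -84. ]
```

View pics/w1z.png

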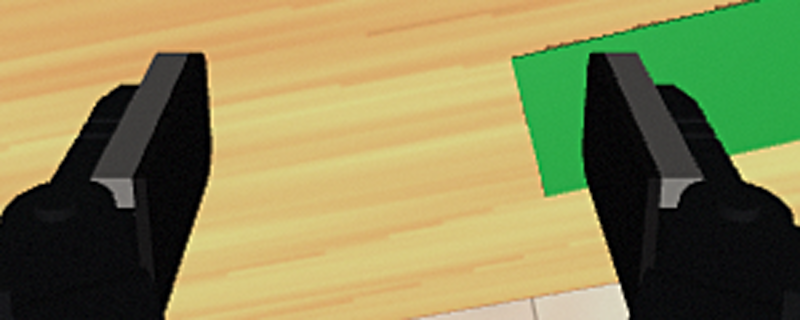

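The finger depths put the tips about 20 mm behind the TCP, which disagrees with the stated 17 mm ahead. I'll cross-check with the scene camera.

```bash
python3 -c "
from h import *
s,p,R=pose(); print(p,s['width'])
im,d=grab('scene','scene1.png'); np.save('scene1.npy',d)
m=optics.camera_model('scene'); W=np.array(m['world_to_cam'])
def pr(q): c=W[:3,:3]@q+W[:3,3]; return (c[:2]/c[2]*f(m)+[m['cx'],m['cy']]).round(1),c[2].round(1)
RR=R.as_matrix()
for z in [-60,-40,-20,0,17]:
  print(z,[pr(p+RR@np.array([0,y,z])) for y in (-35,35)])
c=cv2.imread('pics/scene1.png'); u,v=pr(p)[0]; u,v=int(u),int(v); print(u,v)
cv2.imwrite('pics/s1z.png',cv2.resize(c[max(v-110,0):v+60,u-100:u+100],(700,595),interpolation=cv2.INTER_CUBIC))
"
```

```text
[ 703.27786112 -105.1943357   220.85568333] 59.48927843079135
-60 [(array([303.2, 258.8]), np.float64(780.1)), (array([344.5, 244. ]), np.float64(795.3))]
-40 [(array([303.5, 265.7]), np.float64(796.7)), (array([343.9, 251. ]), np.float64(811.8))]
-20 [(array([303.8, 272.2]), np.float64(813.2)), (array([343.4, 257.7]), np.float64(828.4))]
0 [(array([304. , 278.5]), np.float64(829.8)), (array([342.9, 264.2]), np.float64(844.9))]
17 [(array([304.3, 283.7]), np.float64(843.9)), (array([342.5, 269.5]), np.float64(859.0))]
323 271
```

View pics/s1z.png

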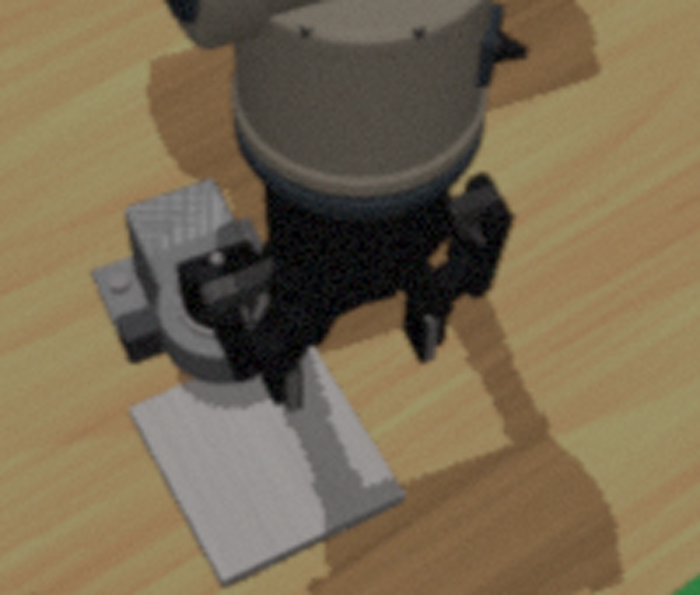

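```bash
python3 -c "
from h import *
s,p,R=pose()
d=np.load('scene1.npy'); m=optics.camera_model('scene'); W=np.linalg.inv(m['world_to_cam'])
v,u=np.mgrid[:480,:640]
P=np.stack([(u-m['cx'])/f(m)*d,(v-m['cy'])/f(m)*d,d],-1)@W[:3,:3].T+W[:3,3]
Q=(P-p)@R.as_matrix()
for q in [(340,420,440,300,330)]: pass
for (a,b) in [(306,276),(305,274),(306,270),(345,262),(345,258),(346,255)]: print((a,b),P[b,a].round(1),Q[b,a].round(1))
k=(abs(Q[...,0])<16)&(abs(Q[...,1])<50)&(Q[...,2]<25)&(Q[...,2]>-60); A=Q[k]; print(np.sort(A[:,2])[-40:].round(1))
"
```

```text
(306, 276) [ 706.1 -141.9  245.2] [-10.6 -35.9 -24. ]
(305, 274) [ 703.4 -141.8  247.6] [ -7.9 -36.4 -26.4]
(306, 270) [ 705.9 -141.3  262.7] [-10.2 -35.3 -41.5]
(345, 262) [720.7 -75.5 245.1] [-11.2  32.  -23.9]
(345, 258) [720.4 -76.  257.2] [-11.   31.5 -36. ]
(346, 255) [719.9 -74.  263.6] [-10.1  33.4 -42.4]
[-22.5 -22.5 -22.5 -22.3 -22.2 -22.2 -21.9 -21.8 -21.5 -21.4 -21.1 -21.1
 -21.  -20.6 -20.4 -20.3 -20.2 -20.2 -19.9 -19.9 -19.8 -19.8 -19.4 -19.2
 -19.  -18.5 -18.5 -18.  -17.9 -17.7 -17.  -17.  -16.9 -16.8 -16.8 -16.7
 -15.  -13.7 -13.7 -13.6]
```

Both cameras agree that at 60 mm opening the fingertips are about 20 mm *behind* the reported TCP, which contradicts the 17 mm ahead given in the text. TCP z=20 is safe under either reading, so I'll go there first and check.

Emit:
arm_command(turn=[[0, 0, 0], [0, 0, 0], [0, 0, 0], [0, 0, 0], [0, 0, 0]], xyz=[[0.1, -0.8, 4.9], [0, 0, 4.9], [0, 0, 4.9], [0, 0, 4], [0, 0, 1.3]], gripper=[0.7, 0.7, 0.7, 0.7, 0.7])

```text
time: 2.75
tool_pos: [698.2, -111.1, 17.7]
eef_rot: [-0.003, 0.103, 0.995, 0.0]
wrist_force: [0.1, 0.0, -0.3]
width: 59.8
```

```bash
cat > tips.py <<'E'
from h import *
import sys
s,p,R=pose(); R=R.as_matrix()
plan(p,168.15); print("clamp",clamp(p))
im,d=grab('wrist',sys.argv[1]); m=optics.camera_model('wrist'); T=np.array(m['tool_from_camera'])
v,u=np.mgrid[:480,:640]
P=np.stack([(u-m['cx'])/f(m)*d,(v-m['cy'])/f(m)*d,d],-1)@T[:3,:3].T+T[:3,3]
k=(abs(P[...,0])<15)&(abs(P[...,1])<50)&(v>200)&(P[...,2]<35)&(im.max(-1)<110)
A=P[k]; print("tip z tool",np.percentile(A[:,2],[90,97,99]).round(1))
for z in range(-60,30,6):
    a=A[(A[:,2]>=z)&(A[:,2]<z+6)]
    if len(a)>20: print(z,len(a),a.min(0).round(0),a.max(0).round(0))
E
python3 tips.py wrist2.png
```

```text
t 2.75 pos [ 698.2 -111.1   17.7] yaw 168.22 q6 -1.608 F [ 0.1  0.  -0.3] T [ 0.007 -0.001 -0.014] w 59.8
shift cm [0. 0. 0.] turn [ 0.0003 -0.0062  0.0013]
clamp [-185.3   -5.1]
tip z tool [-36.  -24.9 -20.7]
-60 761 [ -2. -50. -60.] [ 15.  50. -54.]
-54 1203 [-10. -41. -54.] [ 13.  41. -48.]
-48 1110 [-10. -42. -48.] [ 13.  45. -42.]
-42 1011 [-10. -42. -42.] [ 13.  45. -36.]
-36 879 [-10. -42. -36.] [ 13.  45. -30.]
-30 759 [-10. -43. -30.] [ 12.  45. -24.]
-24 479 [-11. -41. -24.] [ 12.  43. -18.]
-18 66 [ -8. -29. -18.] [ 10.  31. -15.]
```

View pics/wrist2.png

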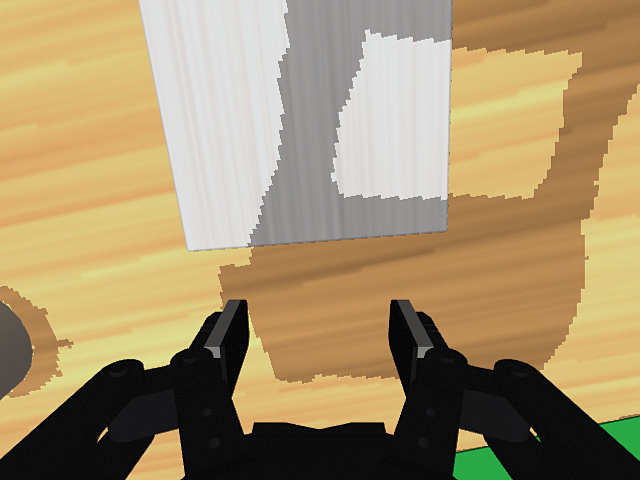

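Emit:
arm_command(turn=[[0, 0, 0], [0, 0, 0], [0, 0, 0], [0, 0, 0]], xyz=[[0, 0, 1.5], [0, 0, 1], [0, 0, 0.6], [0, 0, 0]], gripper=[0.7, 0.7, 0.7, 0.7])

```text
time: 3.2
tool_pos: [701.1, -112.9, -9.5]
eef_rot: [-0.0, 0.103, 0.995, 0.0]
wrist_force: [0.1, 0.3, 0.3]
width: 60.0
```

```bash
python3 tips.py wrist3.png
```

```text
t 3.2 pos [ 701.1 -112.9   -9.5] yaw 168.16 q6 -1.608 F [0.1 0.3 0.3] T [-0.059  0.081 -0.025] w 60.0
shift cm [0. 0. 0.] turn [ 0.     -0.0001  0.0001]
clamp [-188.5   -3.9]
tip z tool [-35.8 -24.8 -20.5]
-60 756 [ -3. -50. -60.] [ 15.  50. -54.]
-54 1219 [-11. -36. -54.] [ 13.  44. -48.]
-48 1135 [-11. -42. -48.] [ 13.  45. -42.]
-42 1003 [-10. -42. -42.] [ 13.  45. -36.]
-36 867 [-11. -42. -36.] [ 13.  45. -30.]
-30 761 [-11. -42. -30.] [ 13.  45. -24.]
-24 478 [-11. -41. -24.] [ 12.  43. -18.]
-18 73 [ -9. -29. -18.] [ 10.  31. -12.]
-12 21 [-13. -48. -12.] [  5.  48. -10.]
```

View pics/wrist3.png

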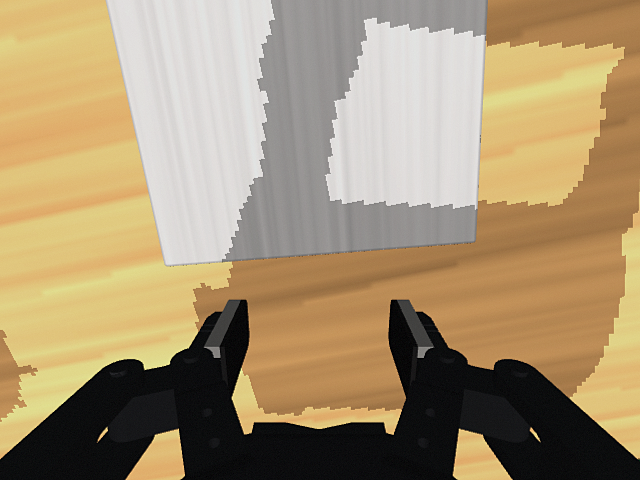

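Emit:
arm_command(turn=[[0, 0, 0], [0, 0, 0], [0, 0, 0]], xyz=[[0, 0, 0.3], [0, 0, 0.3], [0, 0, 0]], gripper=[0.7, 0.7, 0.7])

```text
time: 3.55
tool_pos: [701.5, -113.1, -14.8]
eef_rot: [0.001, 0.103, 0.995, -0.0]
wrist_force: [-2.0, 0.5, 7.7]
width: 60.1
```

```bash
python3 tips.py wrist4.png | head -4; python3 - <<'E'
from h import *
p=cv2.imread('pics/wrist4.png'); cv2.imwrite('pics/w4z.png',cv2.resize(p[240:400,130:510],(798,336),interpolation=cv2.INTER_CUBIC))
E
```

```text
t 3.55 pos [ 701.5 -113.1  -14.8] yaw 168.15 q6 -1.608 F [-2.   0.5  7.7] T [ 0.157  0.346 -0.003] w 60.1
shift cm [0. 0. 0.] turn [-0.      0.0011  0.    ]
clamp [-189.    -3.8]
tip z tool [-35.9 -24.8 -20.3]
```

View pics/w4z.png

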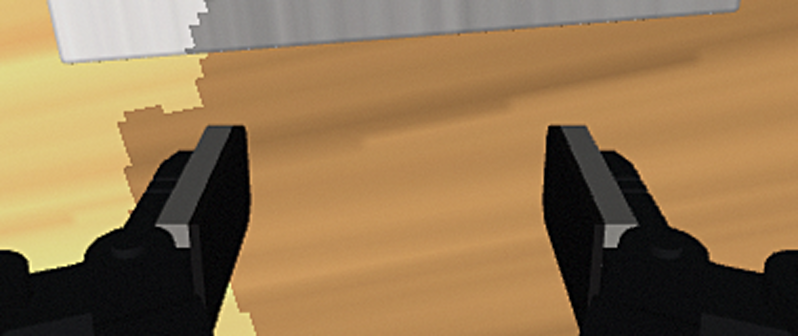

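Contact with the table occurs at TCP z ≈ -14.8, so the tips are about 15 mm behind the TCP. I'll lift 4 mm and then push along tool +x, which is the clamp's +x.

Emit:
arm_command(turn=[[0, 0, 0], [0, 0, 0], [0, 0, 0], [0, 0, 0], [0, 0, 0]], xyz=[[0, 0, -0.4], [0.5, 0, 0], [0.5, 0, 0], [0.3, 0, 0], [0, 0, 0]], gripper=[0.7, 0.7, 0.7, 0.7, 0.7])

```text
time: 4.1
tool_pos: [687.7, -110.1, -11.6]
eef_rot: [-0.0, 0.103, 0.995, 0.0]
wrist_force: [-0.2, -1.1, 0.1]
width: 59.4
```

Emit:
arm_command(turn=[[0, 0, 0], [0, 0, 0], [0, 0, 0], [0, 0, 0], [0, 0, 0]], xyz=[[0.2, 0, 0], [0.2, 0, 0], [0.2, 0, 0], [0.2, 0, 0], [0.2, 0, 0]], gripper=[0.7, 0.7, 0.7, 0.7, 0.7])

```text
time: 4.6
tool_pos: [678.5, -108.2, -11.5]
eef_rot: [0.0, 0.103, 0.995, -0.0]
wrist_force: [1.7, -1.3, -1.2]
width: 59.6
```

```bash
python3 tips.py wrist5.png | head -4
```

```text
t 4.6 pos [ 678.5 -108.2  -11.5] yaw 168.15 q6 -1.609 F [ 1.7 -1.3 -1.2] T [-0.11  -0.231  0.063] w 59.6
shift cm [0. 0. 0.] turn [-0.      0.0002  0.0001]
clamp [-165.5   -3.8]
tip z tool [-36.1 -25.4 -20.6]
```

View pics/wrist5.png

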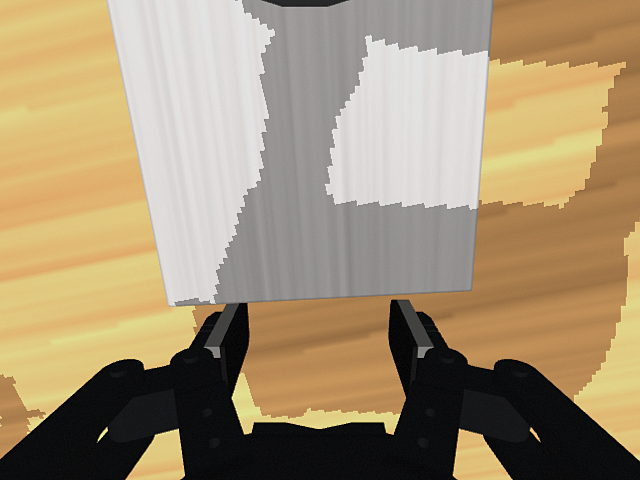

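The left finger now meets the slab's far edge near (235,302), with force around 2 N. The slab is centred between the fingers. I'll keep pushing slowly.

Emit:
arm_command(turn=[[0, 0, 0], [0, 0, 0], [0, 0, 0], [0, 0, 0], [0, 0, 0]], xyz=[[0.2, 0, 0], [0.2, 0, 0], [0.2, 0, 0], [0.2, 0, 0], [0.2, 0, 0]], gripper=[0.7, 0.7, 0.7, 0.7, 0.7])

```text
time: 5.15
tool_pos: [668.6, -106.2, -11.5]
eef_rot: [0.0, 0.103, 0.995, -0.0]
wrist_force: [2.0, -1.4, -0.6]
width: 59.6
```

Emit:
arm_command(turn=[[0, 0, 0], [0, 0, 0], [0, 0, 0], [0, 0, 0], [0, 0, 0]], xyz=[[0.2, 0, 0], [0.2, 0, 0], [0.2, 0, 0], [0.1, 0, 0], [0, 0, 0]], gripper=[0.7, 0.7, 0.7, 0.7, 0.7])

```text
time: 5.65
tool_pos: [661.7, -104.6, -11.5]
eef_rot: [-0.0, 0.103, 0.995, 0.0]
wrist_force: [-0.2, -0.3, 0.0]
width: 59.9
```

```bash
python3 tips.py wrist6.png | head -4
```

```text
t 5.65 pos [ 661.7 -104.6  -11.5] yaw 168.15 q6 -1.61 F [-0.2 -0.3  0. ] T [-0.03  -0.024 -0.014] w 59.9
shift cm [0. 0. 0.] turn [ 0.     -0.0004 -0.    ]
clamp [-148.2   -3.9]
tip z tool [-36.5 -25.7 -21. ]
```

View pics/wrist6.png

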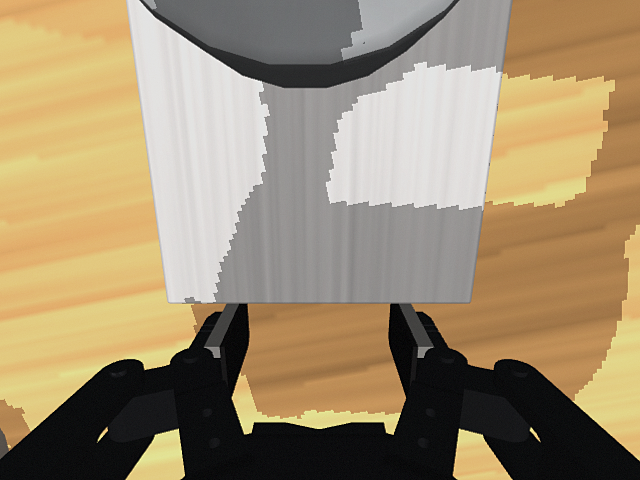

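The slab's edge is now parallel to the fingers, level at row 303 from (168) to (472). It should need about 6 to 7 mm more, so I'll use 1 mm steps and watch the force.

Emit:
arm_command(turn=[[0, 0, 0], [0, 0, 0], [0, 0, 0], [0, 0, 0], [0, 0, 0]], xyz=[[0.1, 0, 0], [0.1, 0, 0], [0.1, 0, 0], [0.1, 0, 0], [0, 0, 0]], gripper=[0.7, 0.7, 0.7, 0.7, 0.7])

```text
time: 6.2
tool_pos: [657.8, -103.8, -11.5]
eef_rot: [-0.0, 0.103, 0.995, 0.0]
wrist_force: [0.4, 0.2, -1.5]
width: 60.0
```

Emit:
arm_command(turn=[[0, 0, 0], [0, 0, 0]], xyz=[[0.1, 0, 0], [0, 0, 0]], gripper=[0.7, 0.7])

```text
time: 6.4
tool_pos: [656.9, -103.7, -11.5]
eef_rot: [-0.0, 0.103, 0.995, -0.0]
wrist_force: [0.0, -0.0, 0.0]
width: 59.7
```

Emit:
arm_command(turn=[[0, 0, 0], [0, 0, 0]], xyz=[[0.1, 0, 0], [0, 0, 0]], gripper=[0.7, 0.7])

```text
time: 6.6
tool_pos: [656.0, -103.5, -11.5]
eef_rot: [-0.0, 0.103, 0.995, -0.0]
wrist_force: [1.1, -0.3, -0.5]
width: 59.7
```

Emit:
arm_command(turn=[[0, 0, 0], [0, 0, 0]], xyz=[[0.1, 0, 0], [0, 0, 0]], gripper=[0.7, 0.7])

```text
time: 6.8
tool_pos: [655.0, -103.3, -11.5]
eef_rot: [-0.0, 0.103, 0.995, -0.0]
wrist_force: [1.5, -0.7, -1.4]
width: 60.0
```

Emit:
arm_command(turn=[[0, 0, 0], [0, 0, 0]], xyz=[[0.05, 0, 0], [0, 0, 0]], gripper=[0.7, 0.7])

```text
time: 7.0
tool_pos: [654.6, -103.2, -11.5]
eef_rot: [0.0, 0.103, 0.995, 0.0]
wrist_force: [2.1, -0.9, -0.5]
width: 59.9
```

Emit:
arm_command(turn=[[0, 0, 0], [0, 0, 0]], xyz=[[0.05, 0, 0], [0, 0, 0]], gripper=[0.7, 0.7])

```text
time: 7.2
tool_pos: [654.1, -103.1, -11.5]
eef_rot: [0.0, 0.103, 0.995, -0.0]
wrist_force: [1.4, -0.4, -0.9]
width: 59.8
```

Emit:
arm_command(turn=[[0, 0, 0], [0, 0, 0]], xyz=[[0.05, 0, 0], [0, 0, 0]], gripper=[0.7, 0.7])

```text
time: 7.4
tool_pos: [653.9, -103.1, -11.5]
eef_rot: [0.0, 0.103, 0.995, -0.0]
wrist_force: [3.8, -0.5, -1.8]
width: 59.8
```

Emit:
arm_command(turn=[[0, 0, 0], [0, 0, 0]], xyz=[[0.05, 0, 0], [0, 0, 0]], gripper=[0.7, 0.7])

```text
time: 7.6
tool_pos: [653.9, -103.2, -11.3]
eef_rot: [0.001, 0.103, 0.995, -0.0]
wrist_force: [5.3, -2.0, -2.1]
width: 59.6
```

Emit:
arm_command(turn=[[0, 0, 0], [0, 0, 0]], xyz=[[0.05, 0, 0], [0, 0, 0]], gripper=[0.7, 0.7])

```text
time: 7.8
tool_pos: [653.9, -103.2, -11.2]
eef_rot: [0.001, 0.103, 0.995, -0.0]
wrist_force: [7.7, -2.2, -2.2]
width: 59.8
```

```bash
python3 tips.py wrist7.png | head -4; python3 - <<'E'
from h import *
grab('top','top7.png')
c=cv2.imread('pics/scene1.png')
grab('scene','scene7.png')
p=cv2.imread('pics/scene7.png')[200:340,230:360]; cv2.imwrite('pics/s7z.png',cv2.resize(p,(557,600),interpolation=cv2.INTER_CUBIC))
E
```

```text
t 7.8 pos [ 653.9 -103.2  -11.2] yaw 168.14 q6 -1.61 F [ 7.7 -2.2 -2.2] T [-0.448 -1.194 -0.131] w 59.8
shift cm [0. 0. 0.] turn [-0.0001  0.0025 -0.0001]
clamp [-140.3   -3.7]
tip z tool [-36.5 -25.9 -20.9]
```

View pics/wrist7.png

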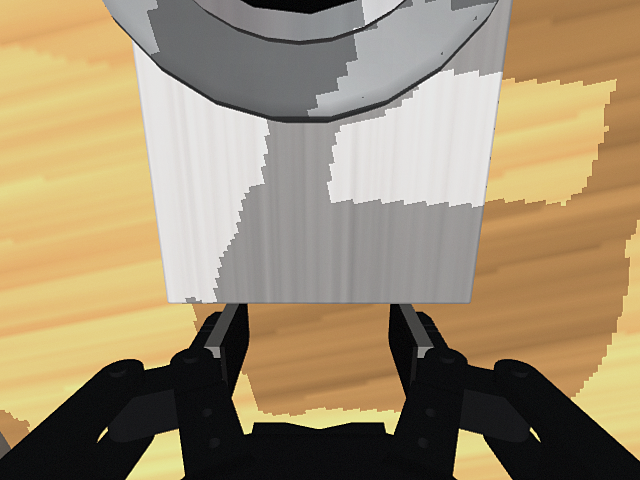

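View pics/s7z.png

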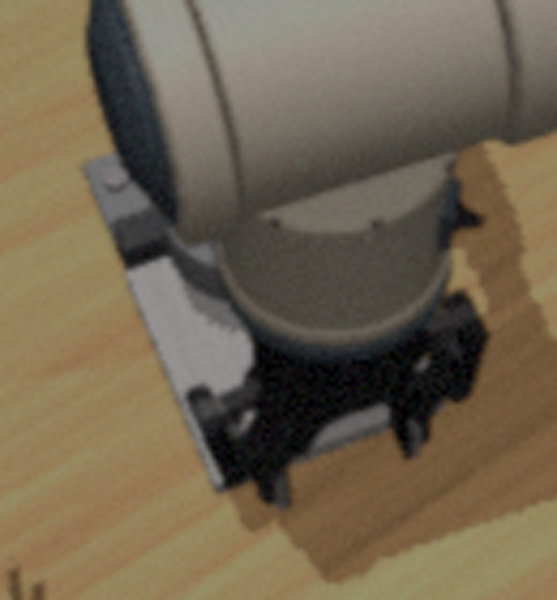

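Force has risen to 8 N while the position has stalled, so the slab has met the stop. The scene view shows the slab's edge against the dark bar. I'll back off, rise and check.

Emit:
arm_command(turn=[[0, 0, 0], [0, 0, 0], [0, 0, 0], [0, 0, 0], [0, 0, 0]], xyz=[[0.05, 0, 0], [0, 0, 0], [-1, 0, 0], [-1.5, 0, -1], [-1.5, 0, -4]], gripper=[0.7, 0.7, 0.7, 0.7, 0.7])

```text
time: 8.45
tool_pos: [688.9, -110.3, 35.1]
eef_rot: [-0.004, 0.103, 0.995, 0.001]
wrist_force: [0.3, 0.4, -0.0]
width: 60.0
```

Emit:
arm_command(turn=[[0, 0, 0], [0, 0, 0], [0, 0, 0], [0, 0, 0], [0, 0, 0]], xyz=[[0, 0, -4.9], [0, 0, -4.9], [0, 0, -3], [0, 0, 0], [0, 0, 0]], gripper=[0.7, 0.7, 0.7, 0.7, 0.7])

```text
time: 8.95
tool_pos: [691.2, -110.8, 166.7]
eef_rot: [-0.0, 0.103, 0.995, 0.0]
wrist_force: [-0.8, -0.1, -1.5]
width: 59.9
```

```bash
python3 tips.py wrist8.png | head -4; python3 - <<'E'
from h import *
grab('scene','scene8.png');
p=cv2.imread('pics/scene8.png')[200:340,230:360]; cv2.imwrite('pics/s8z.png',cv2.resize(p,(557,600),interpolation=cv2.INTER_CUBIC))
E
```

```text
t 8.95 pos [ 691.2 -110.8  166.7] yaw 168.16 q6 -1.608 F [-0.8 -0.1 -1.5] T [-0.026  0.065 -0.026] w 59.9
shift cm [0. 0. 0.] turn [ 0.     -0.0001  0.0001]
clamp [-178.4   -3.9]
tip z tool [-36.  -25.1 -20.9]
```

View pics/wrist8.png

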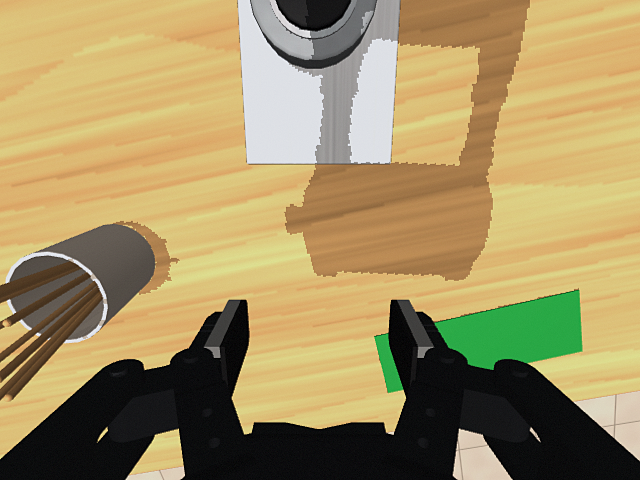

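View pics/s8z.png

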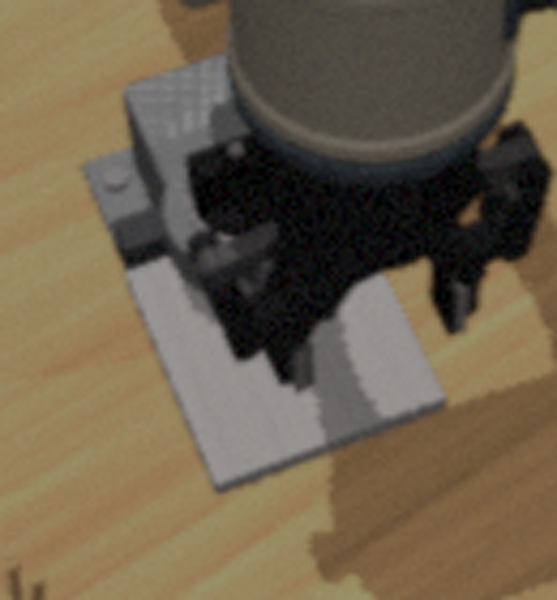

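The slab looks flush: its edge is parallel to the fingers at row 163 and up against the dark bar. Next I'll move over the knob and turn the wrist to the bar's heading of about 80°.

Emit:
arm_command(turn=[[0, 0, 0], [0, 0, 0], [0, 0, 0], [0, 0, 0], [0, 0, 0]], xyz=[[3, 0, -1], [4, 0, -1], [4, 0, 0], [4, 0, 0], [0.3, -0.4, 0]], gripper=[0.4, 0.4, 0.4, 0.4, 0.4])

```text
time: 9.55
tool_pos: [535.2, -81.7, 185.0]
eef_rot: [-0.003, 0.103, 0.995, 0.001]
wrist_force: [-0.5, -0.8, 0.2]
width: 34.3
```

Emit:
arm_command(turn=[[0, 0, 0.14], [0, 0, 0.14], [0, 0, 0.14], [0, 0, 0.14], [0, 0, 0.14]], xyz=[[0, 0, 0], [0, 0, 0], [0, 0, 0], [0, 0, 0], [0, 0, 0]], gripper=[0.4, 0.4, 0.4, 0.4, 0.4])

```text
time: 10.05
tool_pos: [540.4, -83.4, 185.2]
eef_rot: [-0.001, 0.441, 0.898, -0.0]
wrist_force: [-0.4, 0.0, -0.1]
width: 34.1
```

Emit:
arm_command(turn=[[0, 0, 0.14], [0, 0, 0.14], [0, 0, 0.14], [0, 0, 0.14], [0, 0, 0.14]], xyz=[[0, 0, 0], [0, 0, 0], [0, 0, 0], [0, 0, 0], [0, 0, 0]], gripper=[0.4, 0.4, 0.4, 0.4, 0.4])

```text
time: 10.55
tool_pos: [540.4, -83.4, 185.2]
eef_rot: [-0.001, 0.722, 0.692, -0.001]
wrist_force: [-0.3, -0.7, 0.3]
width: 33.8
```

Emit:
arm_command(turn=[[0, 0, 0.12], [0, 0, 0], [0, 0, 0]], xyz=[[0, 0, 0], [0, 0, 0], [0, 0, 0]], gripper=[0.4, 0.4, 0.4])

```text
time: 10.85
tool_pos: [540.5, -83.4, 185.7]
eef_rot: [-0.001, 0.759, 0.651, -0.0]
wrist_force: [0.5, -0.4, 0.9]
width: 33.9
```

```bash
python3 - <<'E'
from h import *
s,p,R=pose(); np.savez('wp9.npz',p=p,R=R.as_matrix()); print(s['q'].round(3))
plan([540.4,-83,165],80)
E
python3 tips.py wrist9.png
```

```text
[-0.262  0.425  1.583 -0.     1.135 -0.11 ]
t 10.85 pos [540.5 -83.4 185.7] yaw 81.28 q6 -0.11 F [ 0.5 -0.4  0.9] T [ 0.017 -0.035  0.025] w 33.9
shift cm [ 0.03 -0.01  2.07] turn [-0.0015 -0.0001  0.0223]
t 10.85 pos [540.5 -83.4 185.7] yaw 81.28 q6 -0.11 F [ 0.5 -0.4  0.9] T [ 0.017 -0.035  0.025] w 33.9
shift cm [0. 0. 0.] turn [-1.1000e-03 -1.3000e-03 -1.5162e+00]
clamp [-25.3   0.2]
tip z tool [-46.7 -26.9 -19.6]
-60 1735 [ -4. -49. -60.] [ 15.  48. -54.]
-54 1160 [-10. -36. -54.] [ 14.  36. -48.]
-48 706 [ -9. -31. -48.] [ 13.  30. -42.]
-42 856 [-10. -31. -42.] [ 13.  30. -36.]
-36 732 [-10. -31. -36.] [ 13.  30. -30.]
-30 653 [ -9. -31. -30.] [ 13.  30. -24.]
-24 543 [ -9. -31. -24.] [ 13.  30. -18.]
-18 225 [-10. -29. -18.] [ 13.  27. -12.]
```

View pics/wrist9.png

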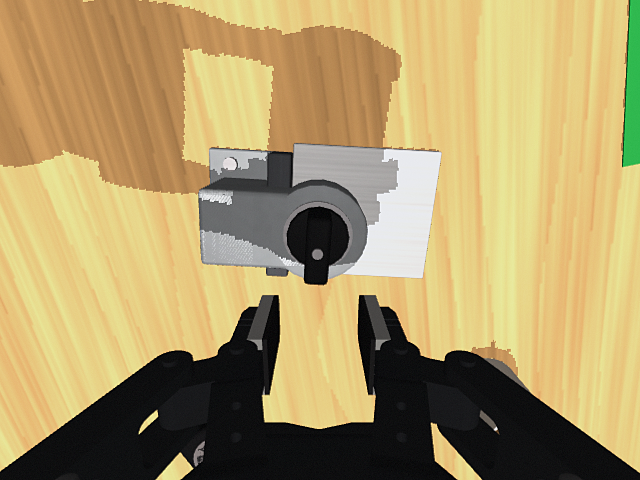

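The dark stop bar (268–293) abuts the slab's edge at column 293 along its whole length. The knob bar is nearly vertical in the image at u≈305–328, so it's aligned with the jaws, and the pin is at (317,254). I'll zoom in to get the angle and offset.

```bash
python3 - <<'E'
from h import *
p=cv2.imread('pics/wrist9.png'); g=cv2.convertScaleAbs(p[170:300,250:390],alpha=2.2,beta=20); cv2.imwrite('pics/w9z.png',cv2.resize(g,(646,600),interpolation=cv2.INTER_CUBIC))
a=np.load('wp9.npz');P,R=a['p'],a['R']
w=wray(317,254,120,P,R); print("pin",w, (R.T@(w-P)).round(1))
for n,q in {'slabcorner1':(293,143),'c2':(441,152),'c3':(425,278)}.items(): w=wray(*q,12,P,R); print(n,w.round(1),clamp(w))
E
```

```text
pin [539.15847597 -81.2858825  120.        ] [ 1.8 -1.6 65.7]
slabcorner1 [528.  -14.3  12. ] [  1.2 -64.8]
c2 [654.6 -41.5  12. ] [-128.3  -64.2]
c3 [ 633.  -158.6   12. ] [-131.2   54.8]
```

View pics/w9z.png

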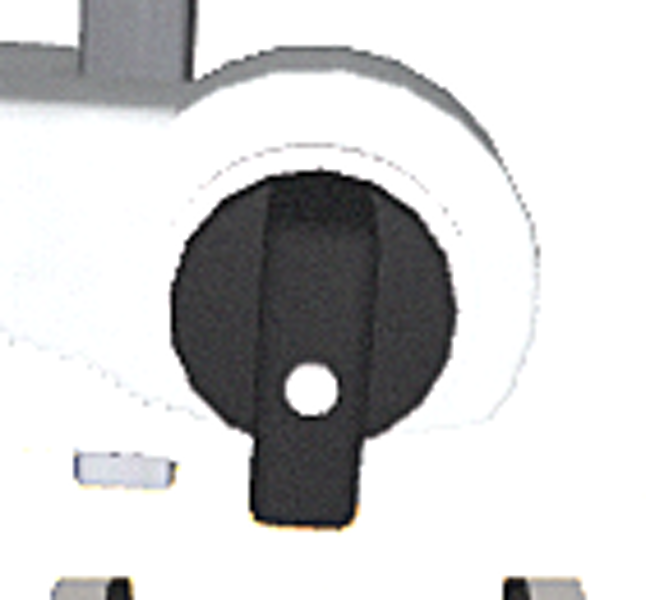

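```bash
python3 - <<'E'
from h import *
a=np.load('wp9.npz');P,R=a['p'],a['R']
g=lambda x,y: R.T@(wray(250+x/4.614,170+y/4.614,118,P,R)-P)
L=[g(262,230),g(250,505)];Q=[g(377,230),g(359,505)]
for A in (L,Q): e=A[0]-A[1]; print(A[0].round(1),A[1].round(1),np.degrees(np.arctan2(e[1],e[0])))
s,p,_=pose(); plan([p[0],p[1],84],81.28-3)
E
```

```text
[23.7 -7.9 67.7] [-16.6 -10.   67.7] 3.000131380325627
[23.7  7.7 67.7] [-16.6   5.5  67.7] 3.038207288737893
t 10.9 pos [540.6 -83.4 185.9] yaw 81.27 q6 -0.11 F [ 0.5 -0.2 -0. ] T [ 0.024  0.008 -0.023] w 33.9
shift cm [-0.000e+00  1.000e-02  1.019e+01] turn [-0.0012 -0.0001  0.0521]
```

Emit:
arm_command(turn=[[0, 0, 0.052], [0, 0, 0], [0, 0, 0], [0, 0, 0], [0, 0, 0]], xyz=[[0, -0.1, 2], [0, 0, 3], [0, 0, 3], [0, 0, 2.2], [0, 0, 0]], gripper=[0.4, 0.4, 0.4, 0.4, 0.4])

```text
time: 11.4
tool_pos: [538.0, -82.9, 81.9]
eef_rot: [-0.002, 0.776, 0.631, -0.001]
wrist_force: [0.1, -0.2, 0.5]
width: 34.1
```

```bash
python3 tips.py wrist10.png
```

```text
t 11.4 pos [538.  -82.9  81.9] yaw 78.21 q6 -0.057 F [ 0.1 -0.2  0.5] T [0.001 0.04  0.004] w 34.1
shift cm [0. 0. 0.] turn [-0.0037 -0.004  -1.5697]
clamp [-22.8   0.2]
tip z tool [-32.5  -5.2  -4.5]
-60 1707 [ -5. -49. -60.] [ 15.  48. -54.]
-54 1123 [-10. -36. -54.] [ 14.  35. -48.]
-48 713 [-10. -31. -48.] [ 13.  30. -42.]
-42 3222 [-15. -31. -42.] [ 15.  30. -36.]
-36 1067 [-15. -31. -36.] [ 15.  30. -30.]
-30 658 [ -9. -32. -30.] [ 13.  30. -24.]
-24 548 [-10. -31. -24.] [ 13.  29. -18.]
-18 230 [ -9. -29. -18.] [ 13.  23. -12.]
-12 180 [-15. -19. -12.] [15. 21. -6.]
-6 2062 [-15. -21.  -6.] [15. 23. -0.]
0 47 [-14. -40.   0.] [15. 37.  6.]
6 31 [-14. -41.   6.] [15. 38.  8.]
```

View pics/wrist10.png

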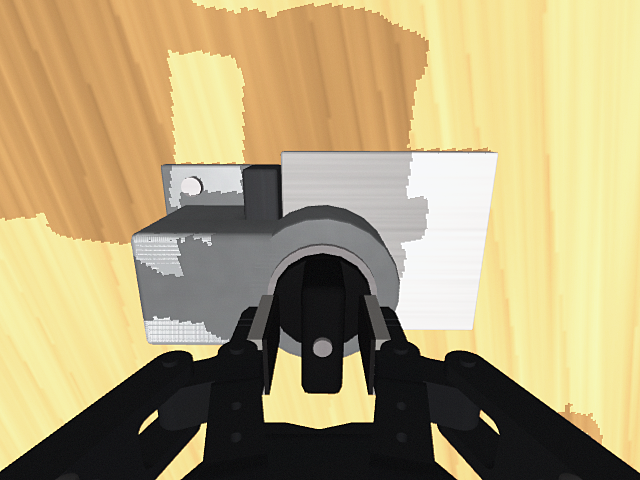

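The fingers straddle the bar, with the pin at (322,348) between pads at u≈272 and 372. Tips are about 8 mm above the skirt. I'll let the arm settle and close.

Emit:
arm_command(turn=[[0, 0, 0], [0, 0, 0], [0, 0, 0], [0, 0, 0], [0, 0, 0]], xyz=[[0, 0, 0], [0, 0, 0], [0, 0, 0], [0, 0, 0], [0, 0, 0]], gripper=[0.4, 0.3, 0.2, 0.05, 0.05], grip_force=60)

```text
time: 11.95
tool_pos: [539.9, -83.3, 85.6]
eef_rot: [0.0, 0.777, 0.63, 0.0]
wrist_force: [-4.9, 0.2, 11.7]
width: 15.0
```

```bash
python3 tips.py wrist11.png|head -3; python3 -c "
from h import *
print(sense()['wrist_torque'])"
```

```text
t 11.95 pos [539.9 -83.3  85.6] yaw 78.1 q6 -0.055 F [-4.9  0.2 11.7] T [ 0.14   0.714 -0.042] w 15.0
shift cm [0. 0. 0.] turn [ 7.0000e-04  9.0000e-04 -1.5717e+00]
clamp [-24.7   0.2]
[ 0.13652909  0.66615081 -0.05246525]
```

View pics/wrist11.png

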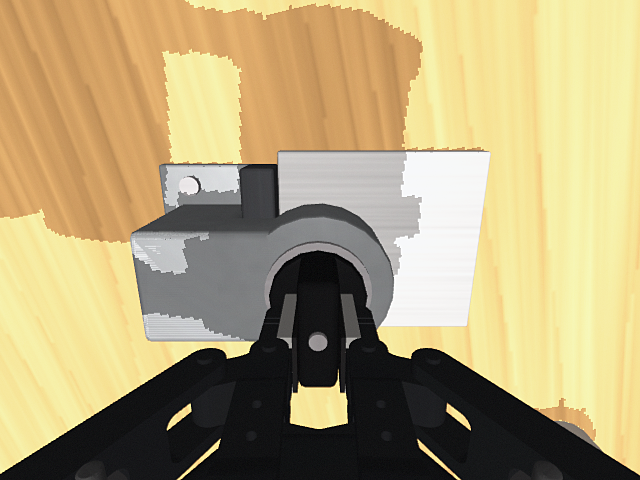

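Gripped at 15 mm. Now I'll turn clockwise, which is positive about tool z, in small amounts and watch the torque.

Emit:
arm_command(turn=[[0, 0, 0.08], [0, 0, 0.08], [0, 0, 0.08], [0, 0, 0.08], [0, 0, 0]], xyz=[[0, 0, -0.1], [0, 0, 0], [0, 0, 0], [0, 0, 0], [0, 0, 0]], gripper=[0.05, 0.05, 0.05, 0.05, 0.05])

```text
time: 12.5
tool_pos: [539.6, -83.2, 85.7]
eef_rot: [-0.0, 0.867, 0.498, -0.0]
wrist_force: [-2.8, -0.4, -2.3]
width: 14.8
```

```bash
cat > st.py <<'E'
from h import *
s,p,R=pose()
y=np.degrees(np.arctan2(*R.as_matrix()[[1,0],0])); c=p-np.array([539.9,-83.2,0]);F=s["wrist_force"]
print("t",round(s["time"],2),"p",p.round(1),"yaw",y.round(2),"turned rad",np.radians(78.1-y).round(3),"q6",s["q"][5].round(3),"F",F.round(1),"T",s["wrist_torque"].round(3),"w",round(s["width"],1),"j6",s["joint_efforts"][5].round(3))
E
python3 st.py
```

```text
t 12.5 p [539.6 -83.2  85.7] yaw 59.67 turned rad 0.322 q6 0.267 F [-2.8 -0.4 -2.3] T [-0.059  0.28   0.02 ] w 14.8 j6 2.474
```

Emit:
arm_command(turn=[[0, 0, 0.08], [0, 0, 0.08], [0, 0, 0.08]], xyz=[[0, 0, 0], [0, 0, 0], [0, 0, 0]], gripper=[0.05, 0.05, 0.05])

```text
time: 12.8
tool_pos: [539.4, -83.1, 85.7]
eef_rot: [-0.0, 0.921, 0.391, -0.0]
wrist_force: [-2.8, 1.3, -0.1]
width: 15.1
```

```bash
python3 st.py
```

```text
t 12.8 p [539.4 -83.1  85.7] yaw 45.99 turned rad 0.56 q6 0.506 F [-2.8  1.3 -0.1] T [0.116 0.567 0.179] w 15.1 j6 -2.485
```

Emit:
arm_command(turn=[[0, 0, 0.08], [0, 0, 0.08]], xyz=[[0, 0, 0], [0, 0, 0]], gripper=[0.05, 0.05])

```text
time: 13.0
tool_pos: [539.3, -83.1, 85.7]
eef_rot: [-0.0, 0.949, 0.316, -0.0]
wrist_force: [-4.4, 1.8, -0.1]
width: 15.1
```

```bash
python3 st.py
```

```text
t 13.0 p [539.3 -83.1  85.7] yaw 36.82 turned rad 0.72 q6 0.666 F [-4.4  1.8 -0.1] T [0.246 0.591 0.174] w 15.1 j6 -2.472
```

Running torque is 0.17 N m, which matches the free screw.

Emit:
arm_command(turn=[[0, 0, 0.08], [0, 0, 0.08]], xyz=[[0, 0, 0], [0, 0, 0]], gripper=[0.05, 0.05])

```text
time: 13.2
tool_pos: [539.2, -83.0, 85.7]
eef_rot: [-0.0, 0.971, 0.239, -0.0]
wrist_force: [-3.7, 1.8, 0.7]
width: 14.6
```

```bash
python3 st.py
```

```text
t 13.2 p [539.2 -83.   85.7] yaw 27.65 turned rad 0.881 q6 0.826 F [-3.7  1.8  0.7] T [0.391 0.644 0.206] w 14.6 j6 -2.47
```

Emit:
arm_command(turn=[[0, 0, 0.08], [0, 0, 0.08]], xyz=[[0, 0, 0], [0, 0, 0]], gripper=[0.05, 0.05])

```text
time: 13.4
tool_pos: [539.1, -82.9, 85.7]
eef_rot: [-0.0, 0.987, 0.161, -0.0]
wrist_force: [-3.4, 3.9, 1.3]
width: 14.6
```

```bash
python3 st.py
```

```text
t 13.4 p [539.1 -82.9  85.7] yaw 18.49 turned rad 1.04 q6 0.986 F [-3.4  3.9  1.3] T [0.614 0.74  0.252] w 14.6 j6 -2.388
```

Emit:
arm_command(turn=[[0, 0, 0.06], [0, 0, 0.06]], xyz=[[0, 0, 0], [0, 0, 0]], gripper=[0.05, 0.05])

```text
time: 13.6
tool_pos: [539.1, -82.8, 85.7]
eef_rot: [-0.0, 0.995, 0.102, -0.0]
wrist_force: [-3.9, 3.7, 1.0]
width: 14.7
```

```bash
python3 st.py
```

```text
t 13.6 p [539.1 -82.8  85.7] yaw 11.66 turned rad 1.16 q6 1.105 F [-3.9  3.7  1. ] T [0.846 0.78  0.435] w 14.7 j6 -1.458
```

Torque has climbed to 0.43 N m at 1.16 rad, so the foot is pressing and the clutch is about to slip.

Emit:
arm_command(turn=[[0, 0, 0.05], [0, 0, 0.05]], xyz=[[0, 0, 0], [0, 0, 0]], gripper=[0.05, 0.05])

```text
time: 13.8
tool_pos: [539.1, -82.7, 85.7]
eef_rot: [-0.0, 0.999, 0.052, -0.001]
wrist_force: [-3.7, 3.3, 1.0]
width: 14.6
```

```bash
python3 st.py
```

```text
t 13.8 p [539.1 -82.7  85.7] yaw 5.96 turned rad 1.259 q6 1.205 F [-3.7  3.3  1. ] T [0.532 0.702 0.172] w 14.6 j6 -1.395
```

Emit:
arm_command(turn=[[0, 0, 0.05], [0, 0, 0.05]], xyz=[[0, 0, 0], [0, 0, 0]], gripper=[0.05, 0.05])

```text
time: 14.0
tool_pos: [539.0, -82.7, 85.7]
eef_rot: [-0.0, 1.0, 0.002, -0.001]
wrist_force: [-3.7, 4.9, 1.2]
width: 15.1
```

```bash
python3 st.py
```

```text
t 14.0 p [539.  -82.7  85.7] yaw 0.22 turned rad 1.359 q6 1.305 F [-3.7  4.9  1.2] T [0.809 0.789 0.131] w 15.1 j6 -1.489
```

Emit:
arm_command(turn=[[0, 0, 0.05], [0, 0, 0]], xyz=[[0, 0, 0], [0, 0, 0]], gripper=[0.05, 0.05])

```text
time: 14.2
tool_pos: [539.1, -82.7, 85.7]
eef_rot: [-0.0, 1.0, -0.023, -0.001]
wrist_force: [-3.7, 4.1, 0.7]
width: 14.9
```

```bash
python3 st.py; python3 tips.py wrist12.png >/dev/null
```

```text
t 14.2 p [539.1 -82.7  85.7] yaw -2.64 turned rad 1.409 q6 1.355 F [-3.7  4.1  0.7] T [0.8   0.727 0.062] w 14.9 j6 1.47
```

View pics/wrist12.png

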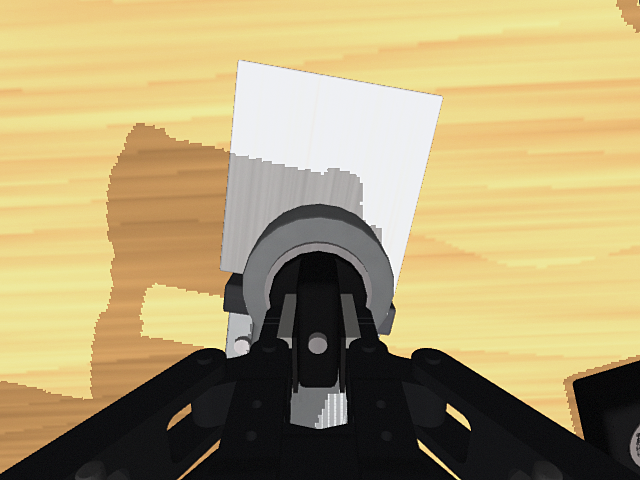

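Torque fell from 0.43 to 0.13 N m, so the clutch slipped. I'll go slightly further to drop into the notch, then measure the pin's height.

Emit:
arm_command(turn=[[0, 0, 0.05], [0, 0, 0]], xyz=[[0, 0, 0], [0, 0, 0]], gripper=[0.05, 0.05])

```text
time: 14.45
tool_pos: [539.1, -82.7, 85.7]
eef_rot: [-0.0, 0.999, -0.048, -0.001]
wrist_force: [-3.6, 5.5, 1.8]
width: 15.0
```

```bash
python3 st.py; cat > pin.py <<'E'
from h import *
import sys
s,p,R=pose(); R=R.as_matrix()
im,d=grab('wrist',sys.argv[1]); m=optics.camera_model('wrist'); T=np.array(m['tool_from_camera'])
v,u=np.mgrid[:480,:640]
P=np.stack([(u-m['cx'])/f(m)*d,(v-m['cy'])/f(m)*d,d],-1)@T[:3,:3].T+T[:3,3]
Z=(P@R.T+p)[...,2]
g=im.max(-1)
roi=(abs(u-318)<16)&(abs(v-345)<22)
pin=roi&(g>110); bar=roi&(g<70)&(v>325)&(v<380)&(abs(u-318)<14)
e=cv2.erode(pin.astype(np.uint8),np.ones((3,3)))>0
print("pin n",pin.sum(),"z med",np.median(Z[e]).round(2),"mean",Z[e].mean().round(2),"bar z",np.median(Z[bar]).round(2),"rise over bar",(np.median(Z[e])-np.median(Z[bar])).round(2), "cent",u[pin].mean().round(1),v[pin].mean().round(1))
E
python3 pin.py wrist13.png
python3 - <<'E'
# same on earlier image before turning is not stored as depth; compare pixel sizes
import cv2,numpy as np
for n in ("wrist11","wrist12","wrist13"):
    im=cv2.imread(f"pics/{n}.png").max(-1)
    s=im[315:375,300:336]; k=s>110; ys,xs=np.nonzero(k); print(n,k.sum(),xs.min()+300,xs.max()+300,ys.min()+315,ys.max()+315)
E
```

```text
t 14.45 p [539.1 -82.7  85.7] yaw -5.51 turned rad 1.459 q6 1.405 F [-3.6  5.5  1.8] T [0.828 0.767 0.048] w 15.0 j6 1.253
pin n 234 z med 123.11 mean 123.79 bar z 119.12 rise over bar 3.99 cent 317.3 345.7
wrist11 238 309 326 335 350
wrist12 235 309 326 337 353
wrist13 234 308 326 338 353
```

Emit:
arm_command(turn=[[0, 0, 0.05], [0, 0, 0]], xyz=[[0, 0, 0], [0, 0, 0]], gripper=[0.05, 0.05])

```text
time: 14.7
tool_pos: [539.0, -82.6, 85.7]
eef_rot: [-0.0, 0.997, -0.073, -0.001]
wrist_force: [-3.1, 5.4, 2.4]
width: 14.7
```

```bash
python3 st.py;python3 pin.py wrist14.png
```

```text
t 14.7 p [539.  -82.6  85.7] yaw -8.36 turned rad 1.509 q6 1.454 F [-3.1  5.4  2.4] T [0.897 0.728 0.201] w 14.7 j6 1.455
pin n 236 z med 123.17 mean 123.84 bar z 119.12 rise over bar 4.05 cent 317.3 346.1
```

Pin rise over the bar is 4.05 mm against 2 mm at the start, which is one click. Torque is rising again (0.20 N m), so the clutch sits in the next notch. I'll release and lift.

Emit:
arm_command(turn=[[0, 0, 0], [0, 0, 0], [0, 0, 0], [0, 0, 0], [0, 0, 0]], xyz=[[0, 0, 0], [0, 0, 0], [0, 0, 0], [0, 0, 0], [0, 0, 0]], gripper=[0.2, 0.3, 0.4, 0.4, 0.4])

```text
time: 15.25
tool_pos: [539.9, -83.4, 85.6]
eef_rot: [0.0, 0.997, -0.073, 0.0]
wrist_force: [0.4, -0.2, -0.4]
width: 34.5
```

```bash
python3 st.py;python3 pin.py wrist15.png
```

```text
t 15.25 p [539.9 -83.4  85.6] yaw -8.42 turned rad 1.51 q6 1.455 F [ 0.4 -0.2 -0.4] T [-0.015  0.023  0.01 ] w 34.5 j6 -0.02
pin n 235 z med 123.08 mean 123.09 bar z 119.1 rise over bar 3.99 cent 315.7 348.3
```

View pics/wrist15.png

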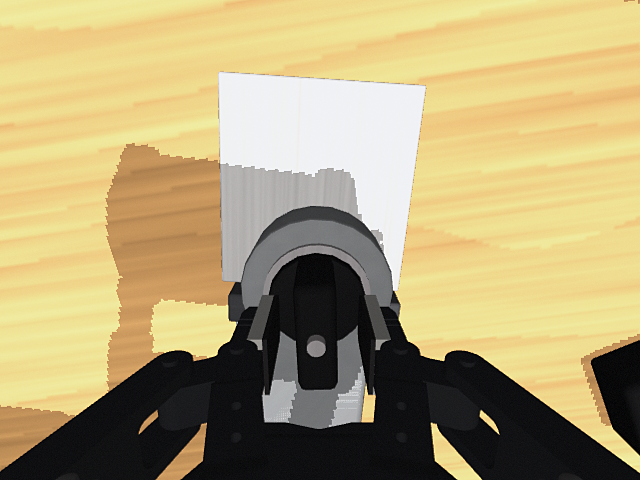

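The fingers are free of the bar and the pin still stands 4.0 mm out, which is one click held. I'll lift clear and check from above.

Emit:
arm_command(turn=[[0, 0, 0], [0, 0, 0], [0, 0, 0], [0, 0, 0], [0, 0, 0]], xyz=[[0, 0, -2], [0, 0, -3], [0, 0, -4], [0, 0, -4], [0, 0, -2]], gripper=[0.4, 0.4, 0.4, 0.4, 0.4])

```text
time: 15.8
tool_pos: [540.7, -83.5, 238.9]
eef_rot: [0.0, 0.997, -0.073, 0.002]
wrist_force: [1.0, -0.6, -0.4]
width: 34.1
```

Emit:
arm_command(turn=[[0, 0, 0], [0, 0, 0], [0, 0, 0]], xyz=[[-4, 0, 0], [0, 0, 0], [0, 0, 0]], gripper=[0.4, 0.4, 0.4])

```text
time: 16.1
tool_pos: [499.7, -77.3, 235.7]
eef_rot: [0.0, 0.997, -0.074, 0.0]
wrist_force: [0.0, -0.7, -0.4]
width: 33.9
```

```bash
python3 - <<'E'
from h import *
s,p,R=pose(); R=R.as_matrix(); np.savez('wp16.npz',p=p,R=R); print(p,s['wrist_force'].round(1))
im,d=grab('wrist','wrist16.png'); np.save('wrist16.npy',d)
grab('scene','scene16.png'); grab('top','top16.png')
c=cv2.imread('pics/scene16.png'); cv2.imwrite('pics/s16z.png',cv2.resize(c[180:420,100:420],(800,600)))
E
```

```text
[499.68053598 -77.28247865 235.69516062] [ 0.  -0.7 -0.4]
```

View pics/wrist16.png

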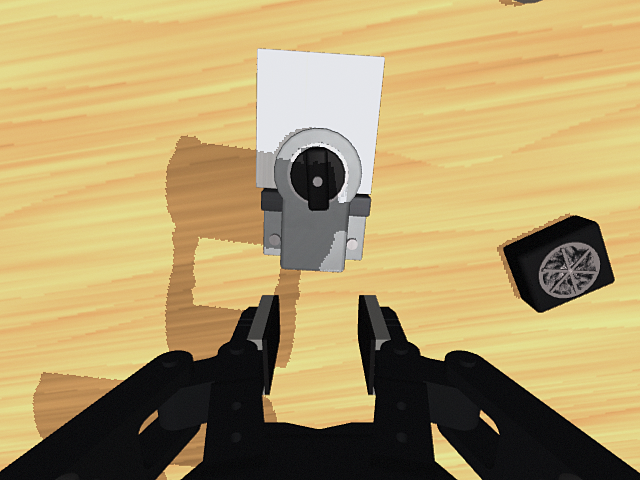

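View pics/s16z.png

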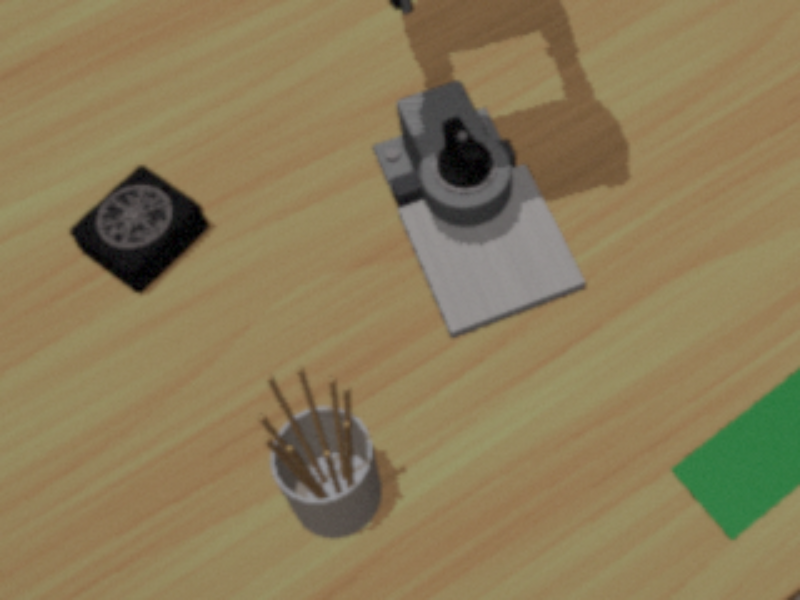

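View pics/top16.png

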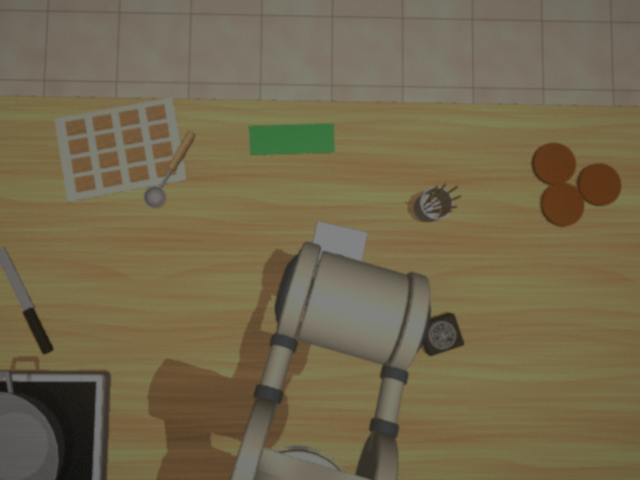

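The slab's near edge lies along the dark stop bar at (262–370, 190–205). The knob is free and the fan, cup and spoon haven't moved. A last numeric check:

```bash
python3 - <<'E'
from h import *
a=np.load('wp16.npz');P,R=a['p'],a['R']; d=np.load('wrist16.npy')
c=cv2.imread('pics/wrist16.png'); cv2.imwrite('pics/w16z.png',cv2.resize(c[40:290,240:400],(384,600),interpolation=cv2.INTER_CUBIC))
def hd(p,q,z): e=wray(*q,z,P,R)-wray(*p,z,P,R); return np.degrees(np.arctan2(e[1],e[0])).round(2)
print('far edge',hd((258,48),(384,56),12),'stop top front edge',hd((262,189),(371,196),30))
print('far mid clamp',clamp((wray(258,48,12,P,R)+wray(384,56,12,P,R))/2))
m=optics.camera_model('wrist');T=np.array(m['tool_from_camera']);v,u=np.mgrid[:480,:640]
Z=((np.stack([(u-m['cx'])/f(m)*d,(v-m['cy'])/f(m)*d,d],-1)@T[:3,:3].T+T[:3,3])@R.T+P)[...,2]
print('pin',Z[180:184,316:320].mean(),'bar',np.median(Z[192:206,312:324]),'arm',np.median(Z[220:250,300:320]))
E
```

```text
far edge -101.72 stop top front edge -102.15
far mid clamp [-128.7   -4.5]
pin 123.10527502489882 bar 119.15107106327594 arm 76.11662309073505
```

View pics/w16z.png

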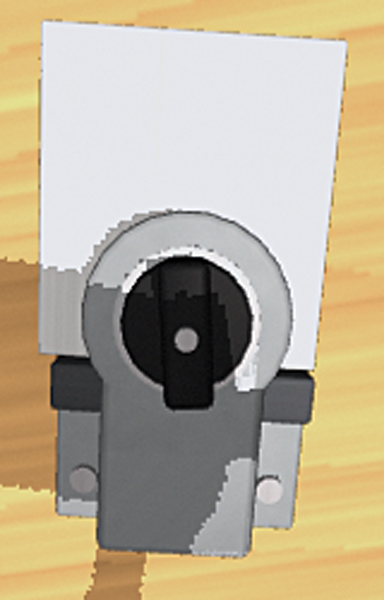

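```bash
python3 -c "
from h import *
print(sense()['time'],manip.finish_job())"
```

```text
the job is handed in; nothing more can be done
16.25 None
```

The slab is home against the back stop and clamped with one click of the clutch. I handed the job in at 16.25 s; no verdict is reported back.

**Push:** I pushed the slab's far edge with both fingertips held parallel to the stop. It stalled against the stop at about 8 N. After one last 0.5 mm step I backed off; I took no force reading after that step.

**Clamping:** I gripped the knob once and turned it clockwise about 1.5 rad. Torque went from 0.17 to 0.43 N m, then fell as the clutch clicked, and rose again in the next notch. I released the knob there and lifted clear.

**Last checks:**
- **Clicks:** the tell-tale pin stands 4.0 mm out of the bar, against 2 mm at the start, so one click.
- **Squareness:** the slab's edge is within about 0.4° (0.008 rad) of the stop. Its far edge is about 129 mm from the stop, which fits the 130 mm slab lying flush within calibration error.
- **Centring:** the far edge is about 4.5 mm off centre.
- **Bystanders:** the fan, cup and spoon look unmoved in the top view.
- **Robot:** it is clear of everything, with wrist force around 0 N.

**What disagreed or was not measured:**
- **Fingertips:** they are about 12–15 mm behind the reported TCP, depending on the opening, not 17 mm ahead as the text says. The wrist and scene cameras and a light touch on the table (about 8 N) all showed this, so I used the measured offset.
- **Heights:** the wrist camera reads about 1 mm high.
- **Clamp force:** I could not measure the force on the slab directly; I infer it from the torque and the click.

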